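# Clip the carving board into its bench dock

### The arm

A 7-joint arm with a two-finger parallel gripper is mounted at the origin on the work surface. World frame = base frame: x ahead of the robot, y to its left, z up, the work surface at z = 0. Lengths are in m, angles in rad, forces in N, time in s.
With the tool pointing down it reaches from about 0.4 to 0.875 m from the base axis. Payload 19.3 kg.
Tool frame: the origin (TCP) lies at the very end of the fingers, on their centre line; the grasp point (between the pads) lies 19 mm behind it; z points along the fingers, y is the line along which they close (so a half turn about z gives the same grasp; the last joint's range is limited). The gripper opens to 85 mm and grips with 20 to 120 N. Pads are 22 mm wide; open, the fingers measure 114 mm over their backs; the gripper's body (76 mm by 85 mm) begins 54 mm behind the grasp point. The pads swing forward as they close: fully open they stand 13 mm farther back than shut.
Start: joints at [-1.298, 0.521, -0.036, 1.599, 0.021, 1.021, -0.113], TCP at [0.21, 0.589, 0.231] pointing down, gripper open.
Joint ranges: [-2.91, 2.91], [-0.3, 2.13], [-1.5, 1.42], [0.17, 2.43], [-1.26, 4.41], [0.16, 1.93], [-2.52, 2.52]. Speed limits (rad/s): [1.89, 1.89, 2.39, 2.39, 3.01, 3.01, 3.01].

### API

Orientations are given as [roll, pitch, yaw] about the fixed x, y, z axes, in that order (R = Rz(yaw) Ry(pitch) Rx(roll)).
In Python, from workcell import bot gives the robot as it stands.
- The arm moves only by the shell command python3 -m crank 'ROWS' [FORCE]. ROWS is a JSON object of lists of equal length, an entry for each row: "travel": the shift along the world's x, y, z in cm, a list of three; "turn": the turn, a rotation vector about the world's x, y, z in degrees, a list of three; "gripper": the closure, from 0 (fully open) to 1 (shut). A call has exactly 5 rows; each row is the pose to reach, as a shift and turn from the pose commanded when the call began; what a row does not reach only later rows make up. A row lasts 1/10 s, in which the tool goes at most 50 mm and 8.59 degrees, less where a joint would pass 70% of its speed; a pose out of reach is approached as far as the arm can. A call with a gripper value outside its range is refused whole. The fingers move at their own pace and stop on an object; FORCE is the grip in N (left out, the last holds). Time passes only in rows, so rows that repeat a pose let the fingers close, or fill a call up. It gives the time, the measured TCP pose, the force, the opening and the grip force at its end, in the units of the state.
- bot.observe(): the state, without advancing time (a new reading comes with each control period).
- bot.grab_frame(name): name is "side" or "top"; returns a dict with "pixels" (420x560x3 uint8, red, green, blue), "fx", "fy", "cx", "cy" (pixels), "extrinsics" (4x4, takes a point from world to camera coordinates). Camera axes: x right, y down, z forward; pixel columns grow to the right and rows downward; lengths in m; the calibration is good to about 2 mm. A picture is of the moment at which its call begins. There is no depth.
- bot.job_done(): hands the job in; it is judged then, once.
The state is a dict: "clock": time; "qpos": joint angles; "qd": joint speeds; "joint_efforts": joint torques, N m; "position": TCP position; "tool_rot": TCP orientation; "force": force on the tool from outside, world axes, zero at the start; "moment": the same for the moment, N m; "grip_width": finger opening in m; "finger_force": force on a finger pad.
Only numpy, scipy, OpenCV 4.12 (cv2) and the standard library are available. Lean on these libraries where they do the work, as an engineer would, in place of code of your own. Each camera call takes 0.05 s, during which the arm holds its last target. There are 200 camera calls.

### The job

Clip the loose wooden carving board into the bench dock: with the board angled, tongue end down, feel its tongue fully home into the groove of the dock's rail, then lower the raised end flat and press it gently until the red spring catch snaps over its edge. Leave the board flat, centred across the dock and let go of it, never forcing the joint (stay well below 35 N) and without disturbing the jar, the brass cone or the bowl standing nearby.

Things in the scene. Friction and masses are not known exactly. Their poses are not given: they have to be found in the camera images.
- board: Loose pale wooden carving board, 0.17 to 0.35 kg, 150 (x) x 110 (y) x 22 (z) mm, flat on the bench at the start. Origin: centre of its underside; z out of its top. Its -x end is the tongue. The underside has a 7 mm deep channel along y from x = -51 to -37 mm, which takes the dock's ridge. A dark hand rib stands on top at its centre.
- tongue (a point): Axis of the tongue's rounded nose (4 mm radius), mid-width: board frame (-71, 0, 4) mm. Axes as the board's. The tongue is 8 mm thick (board z 0 to 8), full width, and ends at x = -75; the 22 mm thick body begins at x = -53.
- grip (a point): Point to grasp on the board's dark rib: board frame (0, 0, 44) mm, 10 mm below the rib's top. The rib is 18 (x) x 60 (y) mm, board z 22 to 54. Close the fingers along the board's x.
- dock: Fixed grey plinth, 250 x 90 x 10 mm; origin at bench level. On it a black top plate (110 mm wide, bed at z = 20 mm) with rail, ridge and catch is clamped on a slot, shifted 5 to 30 mm towards dock +x from its zero mark. This shift is NOT measured: find it by touch or sight. All x below are for zero shift: add it. Board and dock may never press on each other with over 35 N.
- groove_ref (a point): Where the tongue's nose axis would lie when home at zero shift: dock (-71, 0, 24) mm, axes as the dock's. Wooden rail along y with a groove open to +x, ends open: back wall x = -75, floor is the bed (z 20), ceiling z 29.5 over the back 4 mm, sloping up to z 34 at the mouth, x = -63. The upper lip's front face at x = -63 spans z 34 to 40 (rail top 40). Rail starts at x = -93.
- ridge_ref (a point): Brass ridge on the bed along y, top centre at dock (-45, 0, 25) mm at zero shift: 8 mm wide, 5 mm high. Because of it the tongue enters only with the board's +x end raised 15 to 25 degrees, tongue end down. Lowered flat about the tongue's nose, the board's channel drops over the ridge with about 2 mm of play. Home, the board's origin is at z = 20 mm, its axes along the dock's.
- catch_ref (a point): Tip of the red spring catch at the plate's +x end, mid-width, 36 mm wide: at zero shift and closed it is at dock (72, 0, 44) mm, overhanging the home board's end by 3 mm, 2 mm above its top. Its sloped front rises to z 57, its top is at z 58.5.
- catch (a joint): Travel of the catch towards dock +x, m: 0 closed, 0.008 fully open. Sprung shut with about 1.8 N, rising 350 N/m. The board's end, pressed down on the slope, cams it open (about 5 to 10 N there, 10 to 20 N if pressed at the rib); it snaps shut over the top edge once the board is flat.
- jar: White plastic jar, 56 mm dia, 75 mm tall, bystander. Origin under its centre.
- mandrel: Brass cone on a foot, 44 mm dia, 88 mm tall, bystander. Origin under its centre.
- tub: White plastic bowl, 100 mm dia, 75 mm tall, bystander. Origin under its centre.
Mind the look-alikes: they are no part of the job. Leave any orange, purple or turquoise look-alike of the board alone.

How it is judged:
On the way:
1. the tongue is down in the groove (nose axis within 3 mm of its home height, 10 mm across and within the rail's possible places) while the board is still angled by more than 8 degrees (x of tongue in the frame of groove_ref between 0.003 and 0.034 m and y of tongue in the frame of groove_ref between -0.01 and 0.01 m and z of tongue in the frame of groove_ref between -0.003 and 0.003 m and angle between board's own z axis and vertical above 0.14 rad), for 0.1 s.
At the end, for the whole second after the job is handed in: Board flat on the dock's bed (within 1.4 degrees and 2.5 mm of height), in the rail's groove (it only lies flat on the bed with its tongue home), aligned within 3 degrees and centred across the dock within 10 mm, catch shut over its end (within 2 mm of closed), board at rest and released (angle between board's own z axis and vertical below 0.025 rad and angle between the x axis of board and the x axis of dock, either way round below 0.05 rad and x of tongue in the frame of groove_ref between 0.003 and 0.034 m and y of tongue in the frame of groove_ref between -0.01 and 0.01 m and z of board in the frame of dock between 0.017 and 0.0225 m and value of joint catch below 0.002 m and linear speed of board below 0.01 m/s); the robot touches nothing.
It fails at once if board and dock pressed together harder than 35 N (contact force between board and dock above 35 N).
It fails at once if the jar, the cone or the bowl moved more than 30 mm or knocked over (distance of any of jar, mandrel, tub from where it was at the start of the episode above 0.03 m or angle between any of jar, mandrel, tub's own z axis and vertical above 0.6 rad).
It also fails if it takes over 61 s, if anything falls off the work surface, if the arm or the gripper's body presses on something with over 40 N, if the wrist force passes 120 N, or if a joint passes its speed limit or range.

## Working session

There is one attempt and no reset: what is moved stays moved. The work goes in short steps, Python scripts to look and compute and a shell command to move; the robot and the scene stay as the last step left them, time stands still between calls to the robot, and variables do not carry over. Pictures are saved under pics/ and viewed, at most 10 in all, crops included, and the job is handed in when it is done.

```bash
mkdir -p pics
cat > h.py <<'E'
import numpy as np,cv2
from workcell import bot
def grab(n):
    f=bot.grab_frame(n); return f
def save(f,name,crop=None,s=1):
    im=cv2.cvtColor(f["pixels"],cv2.COLOR_RGB2BGR)
    if crop: x0,y0,x1,y1=crop; im=im[y0:y1,x0:x1]
    if s!=1: im=cv2.resize(im,None,fx=s,fy=s,interpolation=cv2.INTER_CUBIC)
    cv2.imwrite("pics/"+name,im)
def ray(f,u,v):
    T=np.array(f["extrinsics"]);R=T[:3,:3];t=T[:3,3]
    d=R.T@np.array([(u-f["cx"])/f["fx"],(v-f["cy"])/f["fy"],1.]); return -R.T@t,d
def onz(f,u,v,z):
    o,d=ray(f,u,v); return o+d*(z-o[2])/d[2]
def proj(f,p):
    T=np.array(f["extrinsics"]);c=T[:3,:3]@np.array(p)+T[:3,3]
    return np.array([f["fx"]*c[0]/c[2]+f["cx"],f["fy"]*c[1]/c[2]+f["cy"]])
E
python3 - <<'E'
from h import *
import pickle
fs={n:grab(n) for n in("top","side")}
pickle.dump(fs,open("fs.pkl","wb"))
for n,f in fs.items():
    save(f,n+"0.png"); print(n,f["fx"],f["cx"],f["cy"],np.round(f["extrinsics"],3).tolist(),np.round(ray(f,0,0)[0],3))
s=bot.observe();print(s)
E
```

```text
top 515.8638690684897 273.99198218833277 209.5703199789366 [[0.029, -0.999, -0.022, -0.095], [-0.983, -0.025, -0.185, 0.475], [0.184, 0.027, -0.983, 1.284], [0.0, 0.0, 0.0, 1.0]] [ 0.234 -0.118  1.347]
side 394.58352929453264 281.7061744225951 208.0703252100886 [[0.809, -0.588, 0.013, -0.432], [-0.338, -0.483, -0.808, 0.169], [0.481, 0.649, -0.589, 0.744], [0.0, 0.0, 0.0, 1.0]] [ 0.049 -0.656  0.581]
{'clock': 0.1, 'qpos': array([-1.29823473,  0.52194233, -0.03629049,  1.599947  ,  0.02119177,
        1.02106673, -0.11281296]), 'qd': array([ 0.00022055, -0.0028299 ,  0.00021361, -0.00283169, -0.00268345,
       -0.00051488,  0.00100915]), 'joint_efforts': array([ 3.35329867e-03, -9.28479624e+01,  1.98364198e+00, -3.70530009e+01,
        1.80919643e-02,  5.39591303e-03, -6.91368678e-05]), 'position': array([0.21000743, 0.5883535 , 0.23079265]), 'tool_rot': array([-3.14061698e+00,  7.84458627e-05,  2.79877074e+00]), 'force': array([-0.37377476,  0.06354563,  0.50638805]), 'moment': array([0.00472291, 0.01506976, 0.02810065]), 'finger_force': 0.0, 'grip_width': 0.08547431544373871}
```

View pics/top0.png

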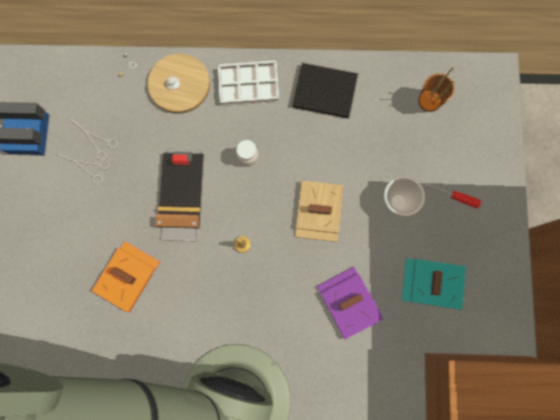

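View pics/side0.png

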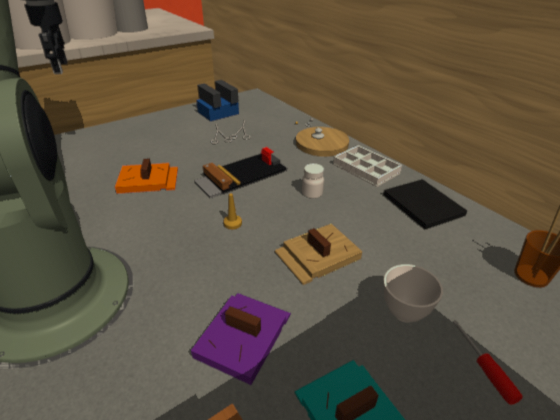

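The top view shows these candidates for the board: pale wood (320,210), orange (126,276), purple (349,302), turquoise (435,283), round wooden lid (178,83) and black slab (325,90). I choose the pale one at (320,210). The dock is at (181,190), with its rail end at (177,220) and its red catch at (180,159). The jar is at (247,152), the cone at (242,243) and the bowl at (404,197).

Run:
```python
from h import *
import pickle
fs=pickle.load(open("fs.pkl","rb"))
f=fs["top"];im=cv2.cvtColor(f["pixels"],cv2.COLOR_RGB2BGR)
a=cv2.resize(im[170:250,285:355],None,fx=5.5,fy=5.5,interpolation=cv2.INTER_CUBIC)
b=cv2.resize(im[145:245,145:215],None,fx=5.5,fy=5.5,interpolation=cv2.INTER_CUBIC)
c=np.zeros((550,770,3),np.uint8);c[:a.shape[0],:385]=a;c[:550,385:770]=b
cv2.imwrite("pics/crop0.png",c)
# masks
hsv=cv2.cvtColor(im,cv2.COLOR_BGR2HSV)
def comp(m,box,z,name):
    mm=np.zeros_like(m);x0,y0,x1,y1=box;mm[y0:y1,x0:x1]=m[y0:y1,x0:x1]
    cs,_=cv2.findContours(mm,cv2.RETR_EXTERNAL,cv2.CHAIN_APPROX_NONE);c=max(cs,key=cv2.contourArea)
    r=cv2.minAreaRect(c);B=cv2.boxPoints(r)
    W=np.array([onz(f,*p,z)[:2] for p in B]);print(name,cv2.contourArea(c),np.round(B,1).tolist());print(" ctr",W.mean(0).round(4),"sides",np.linalg.norm(W[1]-W[0]).round(4),np.linalg.norm(W[2]-W[1]).round(4),"ang",np.degrees(np.arctan2(*(W[1]-W[0])[::-1])).round(1),np.degrees(np.arctan2(*(W[2]-W[1])[::-1])).round(1))
bx=(285,170,355,250)
print(hsv[190,310],hsv[210,320],hsv[236,318],hsv[180,250],hsv[195,181],hsv[221,177],hsv[159,180],hsv[237,180])
comp(cv2.inRange(hsv,(8,60,60),(30,255,255)),bx,.02,"board")
comp(cv2.inRange(hsv,(0,50,10),(14,255,110)),bx,.054,"rib")
db=(145,145,215,245)
comp(cv2.inRange(hsv,(0,170,100),(6,255,255)),db,.0585,"catch")
comp(cv2.inRange(hsv,(0,0,0),(180,255,55)),db,.02,"plate")
comp(cv2.inRange(hsv,(6,100,60),(18,255,255)),db,.04,"rail")
comp(cv2.inRange(hsv,(18,100,120),(28,255,255)),db,.025,"ridge")
```

```text
[ 19 108 208] [ 11 131 128] [ 19 109 209] [ 23  32 165] [19 31 65] [ 14 148 169] [  2 187 218] [ 17  30 170]
board 2448.0 [[293.5, 237.10000610351562], [300.0, 179.39999389648438], [344.20001220703125, 184.39999389648438], [337.79998779296875, 242.0]]
 ctr [ 0.4829 -0.1988] sides 0.1545 0.1172 ang -5.0 -95.2
rib 5.0 [[308.8999938964844, 211.0], [309.0, 209.8000030517578], [328.0, 211.89999389648438], [327.8999938964844, 213.10000610351562]]
 ctr [ 0.4739 -0.1957] sides 0.0031 0.0485 ang -5.2 -95.0
catch 92.0 [[172.0, 155.0], [187.0, 155.0], [187.0, 163.0], [172.0, 163.0]]
 ctr [0.6026 0.1672] sides 0.0393 0.0216 ang -88.7 -176.5
plate 11.0 [[165.3000030517578, 159.6999969482422], [168.6999969482422, 158.3000030517578], [171.3000030517578, 164.89999389648438], [167.89999389648438, 166.1999969482422]]
 ctr [0.6038 0.2053] sides 0.0099 0.0198 ang -65.9 -155.3
rail 518.5 [[154.89999389648438, 225.89999389648438], [155.1999969482422, 212.60000610351562], [198.3000030517578, 213.8000030517578], [198.0, 227.10000610351562]]
 ctr [0.445  0.1686] sides 0.0348 0.1122 ang 2.6 -90.1
ridge 161.0 [[157.89999389648438, 210.5], [158.10000610351562, 205.60000610351562], [199.10000610351562, 207.0], [199.0, 211.89999389648438]]
 ctr [0.4771 0.1687] sides 0.0131 0.1085 ang 2.1 -90.6
```

View pics/crop0.png

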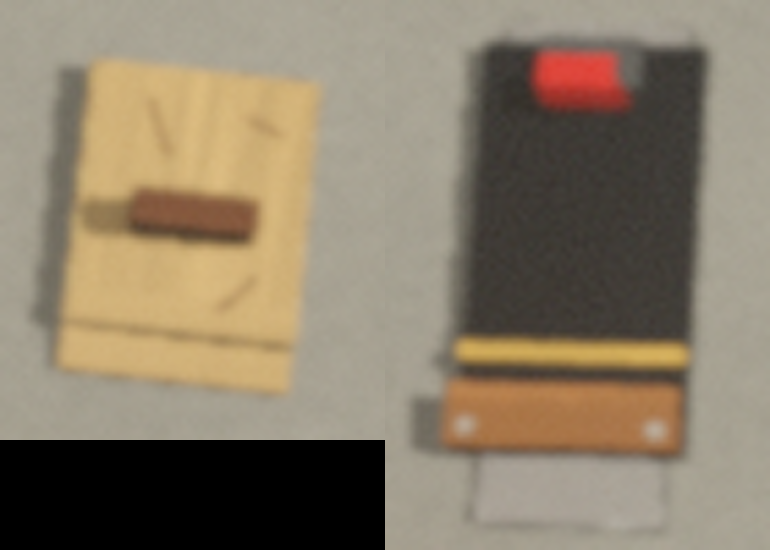

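The crop confirms the choice. The pale board has its dark rib at about (320,209) and its tongue at the lower edge, towards the robot. The dock's rail is at the bottom of the image, the yellow ridge is above it and the red catch is at the top, so dock +x runs roughly along world +x. Next I turn the crop points into world positions.

Run:
```python
from h import *
import pickle
fs=pickle.load(open("fs.pkl","rb"));f=fs["top"]
A=lambda x,y,z:onz(f,285+x/5.5-.4,170+y/5.5-.4,z)[:2]
D=lambda x,y,z:onz(f,145+(x-385)/5.5-.4,145+y/5.5-.4,z)[:2]
def yaw(a,b): d=a-b; return np.degrees(np.arctan2(-d[0],d[1])).round(2) # left-minus-right => y axis
P={}
for n,F,l,r,z in [("end+x",A,(95,60),(320,82),.022),("bodystep",A,(65,320),(290,346),.022),("tongue",A,(57,368),(288,392),.008),("ribtop",A,(133,190),(257,202),.054),("ribbot",A,(133,220),(255,232),.054),
 ("platetop",D,(487,45),(705,50),.02),("ridgeU",D,(457,338),(690,345),.025),("ridgeD",D,(457,363),(690,368),.025),("railF",D,(445,379),(683,386),.04),("railB",D,(442,447),(683,455),.04),("plinthB",D,(475,520),(663,527),.01),("catchTop",D,(537,52),(620,52),.0585),("catchtip",D,(537,107),(630,107),.044)]:
    a,b=F(*l,z),F(*r,z); print(n,a.round(4),b.round(4),"mid",((a+b)/2).round(4),"w",np.linalg.norm(a-b).round(4),"yaw",yaw(a,b))
# side-view masks: rail, ridge, catch & rib by two-view triangulation
g=fs["side"]
for n,p in [("rib",(.474,-.196,.054)),("catch",(.6,.167,.0585)),("rail",(.445,.1686,.04))]: print(n,proj(g,p).round(1))
save(g,"side_crop.png",(190,140,370,280),4.3)
```

```text
end+x [ 0.5617 -0.1528] [ 0.5535 -0.2605] mid [ 0.5576 -0.2067] w 0.108 yaw -4.37
bodystep [ 0.4352 -0.1411] [ 0.4256 -0.2471] mid [ 0.4304 -0.1941] w 0.1064 yaw -5.17
tongue [ 0.4142 -0.1381] [ 0.4056 -0.2477] mid [ 0.4099 -0.1929] w 0.1099 yaw -4.46
ribtop [ 0.4922 -0.1708] [ 0.4879 -0.2283] mid [ 0.49   -0.1995] w 0.0576 yaw -4.21
ribbot [ 0.478  -0.1711] [ 0.4738 -0.2275] mid [ 0.4759 -0.1993] w 0.0566 yaw -4.28
platetop [0.6299 0.221 ] [0.6298 0.114 ] mid [0.6298 0.1675] w 0.107 yaw -0.05
ridgeU [0.4829 0.224 ] [0.4823 0.1122] mid [0.4826 0.1681] w 0.1118 yaw -0.3
ridgeD [0.4708 0.2232] [0.4712 0.1116] mid [0.471  0.1674] w 0.1115 yaw 0.21
railF [0.4603 0.2244] [0.4598 0.1118] mid [0.4601 0.1681] w 0.1126 yaw -0.24
railB [0.4279 0.2235] [0.4271 0.11  ] mid [0.4275 0.1667] w 0.1135 yaw -0.42
plinthB [0.3976 0.213 ] [0.3967 0.1228] mid [0.3972 0.1679] w 0.0902 yaw -0.61
catchTop [0.6155 0.1871] [0.6164 0.1476] mid [0.6159 0.1673] w 0.0395 yaw 1.31
catchtip [0.5925 0.1887] [0.5936 0.1441] mid [0.593  0.1664] w 0.0446 yaw 1.33
rib [314.3 237. ]
catch [266.  150.4]
rail [217.2 172.1]
```

View pics/side_crop.png

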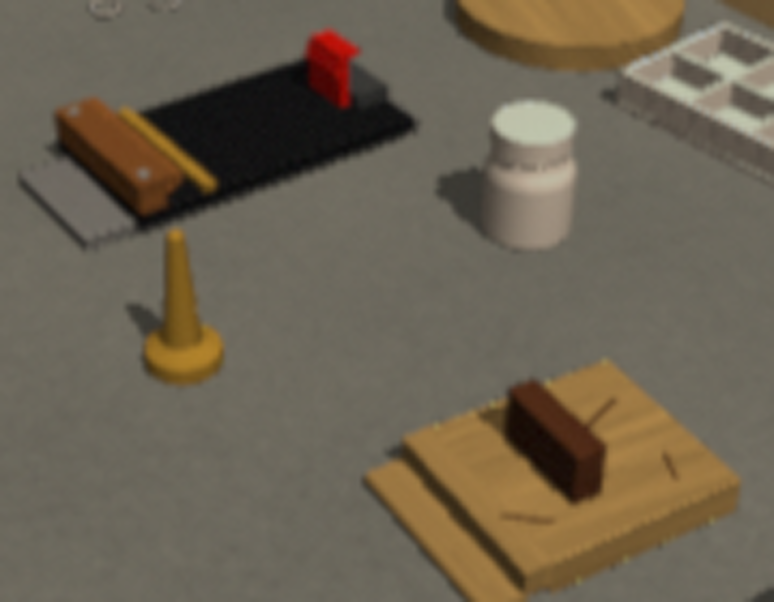

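The side crop (offset 190,140, scale 4.3) shows the rail end near the cone, at about (215,170) in the full picture, and the red catch at the far end, at (267,157). The board's tongue faces the robot and its rib is at about (319,242). This agrees with the top view.

Measured positions:
- **Board:** centre about (0.483, -0.1995), yaw about -4.4°.
- **Dock:** plate frame at x about 0.522, y about 0.1677, yaw about 0.

I'll move over now.

```bash
python3 -m crank '{"travel":[[2,-4,0],[4,-8,0],[6,-12,0],[8,-16,0],[10.5,-19.5,0]],"turn":[[0,0,-8],[0,0,-16],[0,0,-24],[0,0,-32],[0,0,-38]],"gripper":[0,0,0,0,0]}' 40
python3 -m crank '{"travel":[[2,-4,0],[4,-8,0],[6,-12,0],[8,-16,0],[10.5,-19.5,0]],"turn":[[0,0,-8],[0,0,-16],[0,0,-24],[0,0,-32],[0,0,-36.8]],"gripper":[0,0,0,0,0]}' 40
python3 -m crank '{"travel":[[1,-4.5,0],[2,-9,0],[3,-13,0],[4,-17,0],[5,-21,0]],"turn":[[0,0,0],[0,0,0],[0,0,0],[0,0,0],[0,0,0]],"gripper":[0,0,0,0,0]}' 40
python3 -m crank '{"travel":[[0.5,-4.5,0],[1,-9,-2],[1.3,-14,-4],[1.3,-18.7,-6],[1.3,-18.7,-9]],"turn":[[0,0,0],[0,0,0],[0,0,0],[0,0,0],[0,0,0]],"gripper":[0,0,0,0,0]}' 40
```

```text
clock: 0.6
position: [0.3152, 0.3916, 0.2313]
tool_rot: [-3.141, -0.0, 2.13]
force: [0.7, 0.6, -0.6]
grip_width: 0.0857
finger_force: 0.0
clock: 1.1
position: [0.4202, 0.1967, 0.2314]
tool_rot: [-3.141, -0.0, 1.488]
force: [1.3, 1.2, -0.9]
grip_width: 0.0856
finger_force: 0.0
clock: 1.6
position: [0.4701, -0.013, 0.2313]
tool_rot: [-3.142, -0.0, 1.493]
force: [0.4, 0.0, -0.5]
grip_width: 0.0855
finger_force: 0.0
clock: 2.1
position: [0.4828, -0.2043, 0.1414]
tool_rot: [3.139, 0.003, 1.487]
force: [1.0, 1.7, -0.6]
grip_width: 0.0854
finger_force: 0.0
```

```bash
python3 -m crank '{"travel":[[0,0,-4],[0,0,-8],[0,0,-10],[0,0,-11.2],[0,0,-11.2]],"turn":[[0,0,0],[0,0,0],[0,0,0],[0,0,0],[0,0,0]],"gripper":[0,0,0,0,0]}' 40
python3 -m crank '{"travel":[[0,0,0],[0,0,0],[0,0,0],[0,0,0],[0,0,0]],"turn":[[0,0,0],[0,0,0],[0,0,0],[0,0,0],[0,0,0]],"gripper":[0.4,0.7,1,1,1]}' 60
python3 -m crank '{"travel":[[0,0,0],[0,0,0],[0,0,0],[0,0,0],[0,0,0]],"turn":[[0,0,0],[0,0,0],[0,0,0],[0,0,0],[0,0,0]],"gripper":[1,1,1,1,1]}' 80
```

```text
clock: 2.6
position: [0.4825, -0.1983, 0.0283]
tool_rot: [-3.14, -0.0, 1.493]
force: [0.2, -1.2, 1.1]
grip_width: 0.0854
finger_force: 0.0
clock: 3.1
position: [0.4833, -0.1983, 0.0299]
tool_rot: [3.141, -0.0, 1.493]
force: [-2.2, 1.5, 10.4]
grip_width: 0.0165
finger_force: 58.3
clock: 3.6
position: [0.4834, -0.1984, 0.03]
tool_rot: [3.141, -0.0, 1.493]
force: [-2.7, 2.1, 13.8]
grip_width: 0.0165
finger_force: 78.7
```

```bash
python3 -m crank '{"travel":[[0,0,1],[0,0,3],[0,0,7],[0,0,10],[0,0,12]],"turn":[[0,0,0],[0,0,0],[0,0,0],[0,0,0],[0,0,0]],"gripper":[1,1,1,1,1]}' 80
python3 -m crank '{"travel":[[0,0,0],[0,0,0],[0,0,0],[0,0,0],[0,0,0]],"turn":[[0,0,0],[0,0,0],[0,0,0],[0,0,0],[0,0,0]],"gripper":[1,1,1,1,1]}' 80
python3 - <<'E'
from h import *
f=grab("top");g=grab("side")
s=bot.observe();print(s["position"],s["tool_rot"],s["force"],s["moment"])
im=np.hstack([f["pixels"][120:330,220:420],g["pixels"][110:320,200:400]])
cv2.imwrite("pics/lift.png",cv2.resize(cv2.cvtColor(im,cv2.COLOR_RGB2BGR),None,fx=2,fy=2))
E
```

```text
clock: 4.1
position: [0.4833, -0.1986, 0.1518]
tool_rot: [3.14, 0.0, 1.493]
force: [0.5, -1.1, -5.0]
grip_width: 0.0165
finger_force: 78.9
clock: 4.6
position: [0.4827, -0.1984, 0.1486]
tool_rot: [-3.14, -0.0, 1.493]
force: [-1.0, 0.5, -3.9]
grip_width: 0.0163
finger_force: 78.8
[ 0.4828768  -0.19841938  0.14886312] [-3.14078186e+00 -9.51974842e-06  1.49308262e+00] [ 0.00424332  0.75117566 -2.53693439] [ 0.06537921 -0.02559857  0.01850365]
```

View pics/lift.png

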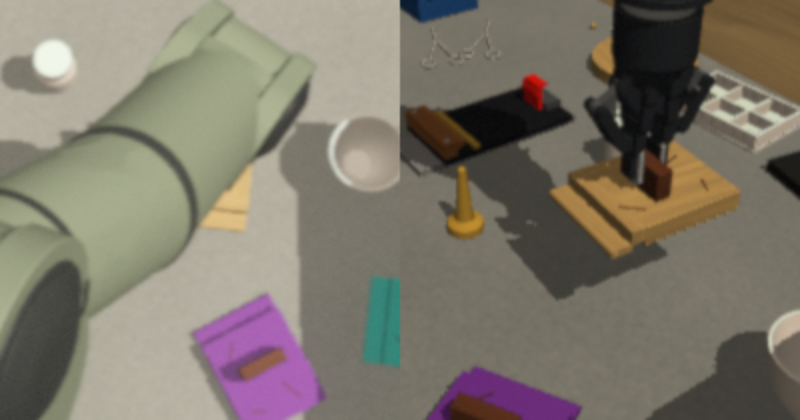

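The picture shows the board held level by the rib, with the fingers around the rib and the board's underside clear of the bench. The board's right corner is at about side (370,203) and its near corner at about (320,226). I'll check these against the expected pose.

```bash
cat >> h.py <<'E'
def Rot(rpy):
    from scipy.spatial.transform import Rotation as R
    return R.from_euler("xyz",rpy).as_matrix()
E
python3 - <<'E'
from h import *
g=grab("side")
t=np.array(bot.observe()["position"])
c=np.cos(np.radians(-4.45));s=np.sin(np.radians(-4.45));R=np.array([[c,-s,0],[s,c,0],[0,0,1]])
im=cv2.cvtColor(g["pixels"],cv2.COLOR_RGB2BGR)
for k,b in dict(nr=(75,-55,22),fr=(75,55,22),nl=(-53,-55,22),tn=(-75,-55,8),tf=(-75,55,8),rib=(-9,-30,54),rib2=(9,-30,54)).items():
    print(k,proj(g,t-[0,0,.030]+R@(np.array(b)/1000)).round(1))
T=im[110:320,200:400];big=cv2.resize(T[60:130,65:180],None,fx=6.5,fy=6.5,interpolation=cv2.INTER_CUBIC)
cv2.imwrite("pics/held.png",big)
E
```

```text
nr [369.9 204.5]
fr [334.7 178.4]
nl [315.7 225.7]
tn [305.1 235.7]
tf [273.7 204.8]
rib [328.4 197. ]
rib2 [336.2 194.2]
```

View pics/held.png

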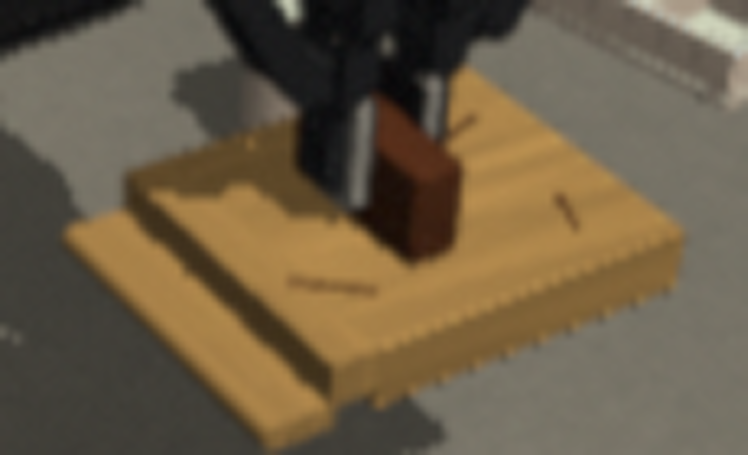

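In the picture the near body corner is at (316,226.6), the end corner at (370,206.5) and the tongue corner at (306.5,237.7). All are within 1–2 px of the prediction, so the board sits true in the grip, about 30 mm below the TCP. I'll carry it high to the dock, squaring and tilting it on the way.

```bash
python3 -m crank '{"travel":[[0,0,4],[0.5,3,8],[1,8,8],[2,12.5,8],[3,16.5,8]],"turn":[[0,0,0],[0,0,1.5],[0,0,3],[0,0,4.5],[0,0,4.5]],"gripper":[1,1,1,1,1]}' 80
python3 -m crank '{"travel":[[0.7,4.5,0],[1.5,9,0],[2.2,13,0],[3,17,0],[3.4,20.1,0]],"turn":[[0,-4,0],[0,-8,0],[0,-12,0],[0,-16,0],[0,-20,0]],"gripper":[1,1,1,1,1]}' 80
python3 -m crank '{"travel":[[0,0,0],[0,0,-2],[0,0,-5],[0,0,-8],[0,0,-10]],"turn":[[0,0,0],[0,0,0],[0,0,0],[0,0,0],[0,0,0]],"gripper":[1,1,1,1,1]}' 80
python3 -m crank '{"travel":[[0,0,0],[0,0,0],[0,0,0],[0,0,0],[0,0,0]],"turn":[[0,0,0],[0,0,0],[0,0,0],[0,0,0],[0,0,0]],"gripper":[1,1,1,1,1]}' 80
python3 - <<'E'
from h import *
g=grab("side");f=grab("top");s=bot.observe();t=np.array(s["position"]);Rt=Rot(s["tool_rot"]);print(t,s["force"],s["moment"])
print("tool axes",Rt.round(3).tolist())
# board axes: x=tool y, z=-tool z
B=np.column_stack([Rt[:,1],np.cross(-Rt[:,2],Rt[:,1]),-Rt[:,2]])
o=t-B@[0,0,.030]
print("tilt",np.degrees(np.arcsin(B[2,0])),"yaw",np.degrees(np.arctan2(B[1,0],B[0,0])),"nose",o+B@[-.071,0,.004])
for k,b in dict(nr=(75,-55,22),nrb=(75,-55,0),tn=(-75,-55,8),tnb=(-73,-55,0),nl=(-53,-55,22)).items(): print(k,proj(g,o+B@(np.array(b)/1000)).round(1))
for k,b in dict(railtopF=(-63,-55,40),bedend=(-49,-55,25),catchtip=(72,-18,44)).items(): print(k,proj(g,np.array([.522,.1677,0])+np.array(b)/1000).round(1))
im=cv2.cvtColor(g["pixels"],cv2.COLOR_RGB2BGR)[105:205,185:315]
cv2.imwrite("pics/hover.png",cv2.resize(im,None,fx=6,fy=6,interpolation=cv2.INTER_CUBIC))
E
```

```text
clock: 5.25
position: [0.5132, -0.031, 0.2296]
tool_rot: [3.141, -0.001, 1.574]
force: [0.9, -0.7, -4.0]
grip_width: 0.0166
finger_force: 79.4
clock: 5.75
position: [0.5472, 0.1702, 0.2295]
tool_rot: [2.789, -0.001, 1.573]
force: [1.4, -0.9, -3.4]
grip_width: 0.0165
finger_force: 79.5
clock: 6.25
position: [0.5463, 0.1669, 0.1273]
tool_rot: [2.795, 0.001, 1.571]
force: [-0.1, 0.7, -2.9]
grip_width: 0.0165
finger_force: 79.4
clock: 6.75
position: [0.5474, 0.1679, 0.1301]
tool_rot: [2.792, -0.0, 1.572]
force: [0.1, -0.8, -3.5]
grip_width: 0.0162
finger_force: 79.5
[0.54722635 0.1677991  0.12977153] [ 0.22524146  0.53088557 -3.27246382] [ 0.02504316  0.62729255 -0.00535732]
tool axes [[-0.001, 0.94, 0.343], [1.0, 0.001, 0.0], [0.0, 0.343, -0.94]]
tilt 20.030863448340977 yaw 0.06108359346239613 nose [0.48942698 0.16774037 0.08102495]
nr [283.8 125.7]
nrb [286.  132.2]
tn [240.2 162.1]
tnb [241.8 163.9]
nl [245.1 153.1]
railtopF [232.5 179.7]
bedend [237.5 182.9]
catchtip [267.7 158. ]
```

View pics/hover.png

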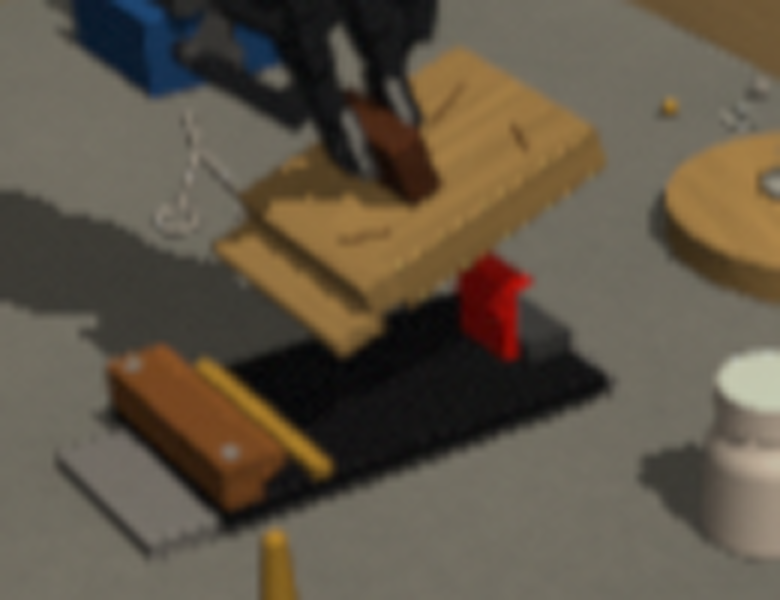

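The picture shows the board tilted 20° and hovering over the dock. Its tongue's near corner is at (242.5,163.7), about 2 px right of and below the prediction. The rail's front corner is at (232.8,181), as predicted. I'll descend to the slide-in line and then approach with force checks.

```bash
python3 -m crank '{"travel":[[0,0,-1],[0,0,-2],[0,0,-3],[0,0,-4],[0,0,-4.1]],"turn":[[0,0,0],[0,0,0],[0,0,0],[0,0,0],[0,0,0]],"gripper":[1,1,1,1,1]}' 80
python3 -m crank '{"travel":[[-0.3,0,-0.1],[-0.6,0,-0.2],[-0.9,0,-0.33],[-1.2,0,-0.44],[-1.5,0,-0.55]],"turn":[[0,0,0],[0,0,0],[0,0,0],[0,0,0],[0,0,0]],"gripper":[1,1,1,1,1]}' 80
python3 -m crank '{"travel":[[0,0,0],[0,0,0],[0,0,0],[0,0,0],[0,0,0]],"turn":[[0,0,0],[0,0,0],[0,0,0],[0,0,0],[0,0,0]],"gripper":[1,1,1,1,1]}' 80
```

```text
clock: 7.35
position: [0.5464, 0.167, 0.0876]
tool_rot: [2.795, 0.002, 1.571]
force: [-0.8, 0.3, -3.7]
grip_width: 0.0163
finger_force: 79.5
clock: 7.85
position: [0.5313, 0.1671, 0.0824]
tool_rot: [2.795, 0.002, 1.571]
force: [0.6, -0.1, -3.7]
grip_width: 0.0163
finger_force: 79.5
clock: 8.35
position: [0.5318, 0.1675, 0.0834]
tool_rot: [2.794, 0.0, 1.571]
force: [-0.0, 0.6, -3.1]
grip_width: 0.0163
finger_force: 79.5
```

```bash
python3 -m crank '{"travel":[[-0.2,0,-0.1],[-0.4,0,-0.2],[-0.6,0,-0.3],[-0.8,0,-0.4],[-0.8,0,-0.4]],"turn":[[0,0,0],[0,0,0],[0,0,0],[0,0,0],[0,0,0]],"gripper":[1,1,1,1,1]}' 80
python3 -m crank '{"travel":[[-0.1,0,-0.05],[-0.2,0,-0.1],[-0.3,0,-0.15],[-0.4,0,-0.15],[-0.4,0,-0.15]],"turn":[[0,0,0],[0,0,0],[0,0,0],[0,0,0],[0,0,0]],"gripper":[1,1,1,1,1]}' 80
python3 - <<'E'
from h import *
g=grab("side");s=bot.observe();print(s["position"],s["force"])
im=cv2.cvtColor(g["pixels"],cv2.COLOR_RGB2BGR)[110:210,185:315]
cv2.imwrite("pics/enter.png",cv2.resize(im,None,fx=6,fy=6,interpolation=cv2.INTER_CUBIC))
E
```

```text
clock: 8.85
position: [0.5235, 0.1676, 0.0793]
tool_rot: [2.794, 0.0, 1.572]
force: [0.6, -0.1, -3.3]
grip_width: 0.0162
finger_force: 79.5
clock: 9.35
position: [0.5196, 0.1676, 0.0779]
tool_rot: [2.794, 0.0, 1.572]
force: [-0.3, 0.9, -3.1]
grip_width: 0.0166
finger_force: 79.5
[0.51971025 0.16763922 0.07792545] [-0.94307208  0.33885041 -2.93233098]
```

View pics/enter.png

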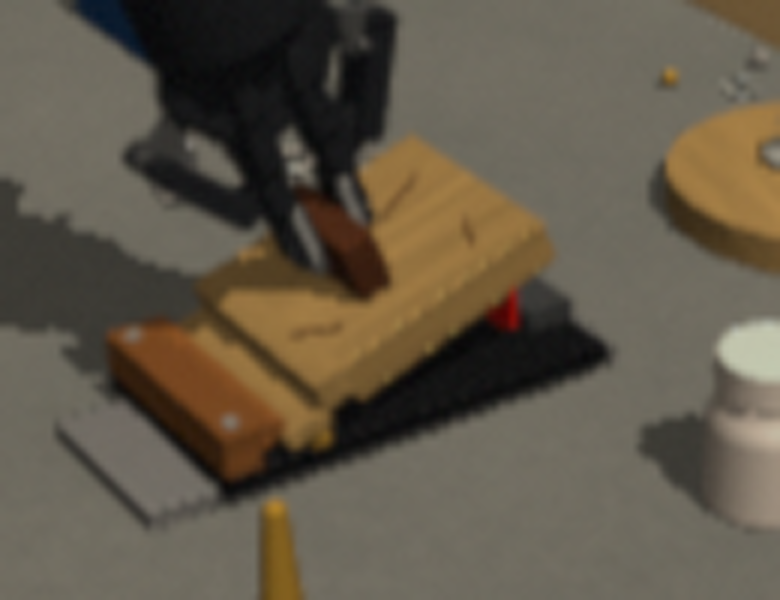

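The tongue's end at about (238,178) is right at the rail's groove mouth, over the ridge, with no contact force. I'll keep sliding in small steps.

```bash
python3 -m crank '{"travel":[[-0.1,0,-0.04],[-0.2,0,-0.08],[-0.3,0,-0.12],[-0.4,0,-0.16],[-0.4,0,-0.16]],"turn":[[0,0,0],[0,0,0],[0,0,0],[0,0,0],[0,0,0]],"gripper":[1,1,1,1,1]}' 80
python3 -m crank '{"travel":[[-0.1,0,-0.04],[-0.2,0,-0.08],[-0.3,0,-0.11],[-0.3,0,-0.11],[-0.3,0,-0.11]],"turn":[[0,0,0],[0,0,0],[0,0,0],[0,0,0],[0,0,0]],"gripper":[1,1,1,1,1]}' 80
```

```text
clock: 9.9
position: [0.516, 0.1679, 0.0771]
tool_rot: [2.795, 0.001, 1.571]
force: [0.1, 0.2, -3.2]
grip_width: 0.0163
finger_force: 79.5
clock: 10.4
position: [0.5142, 0.1681, 0.0772]
tool_rot: [2.796, 0.002, 1.571]
force: [5.3, -0.1, -7.7]
grip_width: 0.0161
finger_force: 78.8
```

```bash
python3 -m crank '{"travel":[[0.1,0,0],[0.1,0,-0.1],[0.1,0,-0.2],[0.1,0,-0.2],[0.1,0,-0.2]],"turn":[[0,0,0],[0,0,0],[0,0,0],[0,0,0],[0,0,0]],"gripper":[1,1,1,1,1]}' 80
```

```text
clock: 10.9
position: [0.5148, 0.1684, 0.0755]
tool_rot: [2.798, 0.002, 1.571]
force: [0.3, -0.9, -1.5]
grip_width: 0.0164
finger_force: 79.6
```

```bash
python3 -m crank '{"travel":[[-0.05,0,0],[-0.1,0,0],[-0.15,0,0],[-0.15,0,0],[-0.15,0,0]],"turn":[[0,0,0],[0,0,0],[0,0,0],[0,0,0],[0,0,0]],"gripper":[1,1,1,1,1]}' 80
python3 -m crank '{"travel":[[0,0,-0.05],[0,0,-0.1],[0,0,-0.1],[0,0,-0.1],[0,0,-0.1]],"turn":[[0,0,0],[0,0,0],[0,0,0],[0,0,0],[0,0,0]],"gripper":[1,1,1,1,1]}' 80
```

```text
clock: 11.4
position: [0.5135, 0.1685, 0.0758]
tool_rot: [2.798, 0.002, 1.571]
force: [-0.2, -0.3, -4.0]
grip_width: 0.0171
finger_force: 79.6
clock: 11.9
position: [0.5137, 0.1686, 0.0752]
tool_rot: [2.799, 0.002, 1.571]
force: [-1.0, 0.5, -3.5]
grip_width: 0.0165
finger_force: 79.7
```

```bash
python3 -m crank '{"travel":[[-0.05,0,-0.05],[-0.1,0,-0.05],[-0.15,0,-0.05],[-0.15,0,-0.05],[-0.15,0,-0.05]],"turn":[[0,0,0],[0,0,0],[0,0,0],[0,0,0],[0,0,0]],"gripper":[1,1,1,1,1]}' 80
python3 -m crank '{"travel":[[-0.05,0,-0.05],[-0.1,0,-0.1],[-0.1,0,-0.1],[-0.1,0,-0.1],[-0.1,0,-0.1]],"turn":[[0,0,0],[0,0,0],[0,0,0],[0,0,0],[0,0,0]],"gripper":[1,1,1,1,1]}' 80
```

```text
clock: 12.4
position: [0.5124, 0.1688, 0.0752]
tool_rot: [2.8, 0.003, 1.571]
force: [0.6, -1.0, -4.3]
grip_width: 0.0166
finger_force: 79.5
clock: 12.9
position: [0.5118, 0.169, 0.0747]
tool_rot: [2.801, 0.003, 1.571]
force: [1.5, -0.3, -4.1]
grip_width: 0.0165
finger_force: 79.4
```

```bash
python3 -m crank '{"travel":[[0,0,-0.05],[0,0,-0.1],[0,0,-0.15],[0,0,-0.2],[0,0,-0.2]],"turn":[[0,0,0],[0,0,0],[0,0,0],[0,0,0],[0,0,0]],"gripper":[1,1,1,1,1]}' 80
python3 -c "
from h import *
s=bot.observe();print(s['moment'],s['force'])"
```

```text
clock: 13.4
position: [0.512, 0.1693, 0.0734]
tool_rot: [2.802, 0.004, 1.57]
force: [0.6, 0.3, -3.1]
grip_width: 0.0167
finger_force: 79.7
[ 0.01712165  0.69172673 -0.02643191] [ 0.57493014  0.29321111 -3.07535995]
```

```bash
python3 -m crank '{"travel":[[-0.05,0,0],[-0.1,0,0],[-0.15,0,0],[-0.2,0,0],[-0.2,0,0]],"turn":[[0,0,0],[0,0,0],[0,0,0],[0,0,0],[0,0,0]],"gripper":[1,1,1,1,1]}' 80
python3 -m crank '{"travel":[[0,0,-0.05],[0,0,-0.1],[0,0,-0.15],[0,0,-0.15],[0,0,-0.15]],"turn":[[0,0,0],[0,0,0],[0,0,0],[0,0,0],[0,0,0]],"gripper":[1,1,1,1,1]}' 80
```

```text
clock: 13.9
position: [0.5103, 0.1694, 0.0739]
tool_rot: [2.803, 0.004, 1.57]
force: [1.4, -0.1, -5.5]
grip_width: 0.0163
finger_force: 79.4
clock: 14.4
position: [0.5106, 0.1695, 0.0729]
tool_rot: [2.804, 0.004, 1.57]
force: [0.1, -0.7, -2.9]
grip_width: 0.0166
finger_force: 79.7
```

```bash
python3 -m crank '{"travel":[[-0.05,0,0],[-0.1,0,0],[-0.15,0,-0.05],[-0.2,0,-0.05],[-0.2,0,-0.05]],"turn":[[0,0,0],[0,0,0],[0,0,0],[0,0,0],[0,0,0]],"gripper":[1,1,1,1,1]}' 80
python3 -m crank '{"travel":[[-0.05,0,0],[-0.1,0,-0.05],[-0.15,0,-0.05],[-0.15,0,-0.05],[-0.15,0,-0.05]],"turn":[[0,0,0],[0,0,0],[0,0,0],[0,0,0],[0,0,0]],"gripper":[1,1,1,1,1]}' 80
```

```text
clock: 14.9
position: [0.5091, 0.1698, 0.0731]
tool_rot: [2.804, 0.005, 1.57]
force: [3.0, -0.5, -3.7]
grip_width: 0.0168
finger_force: 79.3
clock: 15.4
position: [0.5086, 0.1699, 0.0734]
tool_rot: [2.804, 0.005, 1.57]
force: [6.6, 0.1, -4.8]
grip_width: 0.0166
finger_force: 79.1
```

```bash
python3 -m crank '{"travel":[[0.05,0,-0.05],[0.05,0,-0.1],[0.05,0,-0.15],[0.05,0,-0.2],[0.05,0,-0.2]],"turn":[[0,0,0],[0,0,0],[0,0,0],[0,0,0],[0,0,0]],"gripper":[1,1,1,1,1]}' 80
python3 -m crank '{"travel":[[-0.05,0,-0.05],[-0.1,0,-0.1],[-0.1,0,-0.1],[-0.1,0,-0.1],[-0.1,0,-0.1]],"turn":[[0,0,0],[0,0,0],[0,0,0],[0,0,0],[0,0,0]],"gripper":[1,1,1,1,1]}' 80
```

```text
clock: 15.9
position: [0.5092, 0.1699, 0.072]
tool_rot: [2.805, 0.006, 1.569]
force: [5.1, -1.4, 2.1]
grip_width: 0.0162
finger_force: 80.1
clock: 16.4
position: [0.5091, 0.17, 0.072]
tool_rot: [2.805, 0.006, 1.569]
force: [9.1, -1.7, 5.7]
grip_width: 0.0168
finger_force: 80.5
```

The tongue is home: the wall pushes back with 9 N in x and the floor with about 9 N in z. The nose computes to (0.4507, 0.024), which is the expected home height. Next I lower the board about the nose axis.

```bash
python3 -m crank '{"travel":[[0.14,0,-0.07],[0.24,0,-0.19],[0.33,0,-0.32],[0.43,0,-0.45],[0.52,0,-0.59]],"turn":[[0,1.2,0],[0,2.4,0],[0,3.6,0],[0,4.8,0],[0,6,0]],"gripper":[1,1,1,1,1]}' 80
python3 - <<'E'
from h import *
s=bot.observe();print(s["moment"])
th=np.pi-s["tool_rot"][0];c,n=np.cos(th),np.sin(th);p=s["position"];print(np.degrees(th),"nose",p[0]-(.071*c-.026*n),p[2]-(.071*n+.026*c))
E
```

```text
clock: 16.9
position: [0.5138, 0.17, 0.0656]
tool_rot: [2.911, 0.007, 1.57]
force: [6.0, -0.5, 0.7]
grip_width: 0.0167
finger_force: 79.9
[-0.15182132 -1.22275816  0.0957606 ]
13.19108517698882 nose 0.4506558491126497 0.024117593263637813
```

```bash
python3 -m crank '{"travel":[[0.08,0,-0.09],[0.15,0,-0.18],[0.22,0,-0.27],[0.29,0,-0.36],[0.31,0,-0.45]],"turn":[[0,0.8,0],[0,1.6,0],[0,2.4,0],[0,3.2,0],[0,4,0]],"gripper":[1,1,1,1,1]}' 80
cat > st.py <<'E'
from h import *
s=bot.observe();print(s["moment"].round(2),s["force"].round(1))
th=np.pi-s["tool_rot"][0];c,n=np.cos(th),np.sin(th);p=s["position"];print(np.degrees(th).round(2),"nose",(p[0]-(.071*c-.026*n)).round(4),(p[2]-(.071*n+.026*c)).round(4))
E
python3 st.py
```

```text
clock: 17.4
position: [0.5167, 0.1702, 0.061]
tool_rot: [2.982, 0.006, 1.57]
force: [6.4, -1.8, 3.0]
grip_width: 0.0166
finger_force: 80.3
[-0.3  -1.36  0.07] [ 6.4 -1.8  3. ]
9.15 nose 0.4507 0.0241
```

```bash
python3 -m crank '{"travel":[[0.06,0,-0.09],[0.12,0,-0.19],[0.18,0,-0.28],[0.24,0,-0.38],[0.26,0,-0.47]],"turn":[[0,0.8,0],[0,1.6,0],[0,2.4,0],[0,3.2,0],[0,4,0]],"gripper":[1,1,1,1,1]}' 80
python3 st.py
```

```text
clock: 17.9
position: [0.5191, 0.1703, 0.0562]
tool_rot: [3.052, 0.006, 1.571]
force: [5.6, -1.6, 4.2]
grip_width: 0.0165
finger_force: 80.6
[-0.23 -1.37  0.13] [ 5.6 -1.6  4.2]
5.13 nose 0.4507 0.024
```

```bash
python3 -m crank '{"travel":[[0.05,0,-0.1],[0.1,0,-0.2],[0.15,0,-0.29],[0.19,0,-0.39],[0.23,0,-0.48]],"turn":[[0,0.8,0],[0,1.6,0],[0,2.4,0],[0,3.2,0],[0,4,0]],"gripper":[1,1,1,1,1]}' 80
python3 st.py
```

```text
clock: 18.4
position: [0.5212, 0.1703, 0.0513]
tool_rot: [3.122, 0.006, 1.571]
force: [5.1, -1.4, 4.2]
grip_width: 0.0162
finger_force: 80.6
[-0.09 -1.01  0.1 ] [ 5.1 -1.4  4.2]
1.1 nose 0.4507 0.024
```

```bash
python3 -m crank '{"travel":[[0.03,0,-0.04],[0.06,0,-0.08],[0.08,0,-0.12],[0.08,0,-0.15],[0.08,0,-0.17]],"turn":[[0,0.3,0],[0,0.6,0],[0,0.9,0],[0,1.2,0],[0,1.3,0]],"gripper":[1,1,1,1,1]}' 80
python3 st.py
python3 - <<'E'
from h import *
g=grab("side")
im=cv2.cvtColor(g["pixels"],cv2.COLOR_RGB2BGR)[110:210,185:315]
cv2.imwrite("pics/flat.png",cv2.resize(im,None,fx=6,fy=6,interpolation=cv2.INTER_CUBIC))
E
```

```text
clock: 18.9
position: [0.5218, 0.1702, 0.05]
tool_rot: [-3.138, 0.006, 1.571]
force: [-1.2, -1.8, 20.0]
grip_width: 0.0167
finger_force: 82.8
[-0.15 -0.02  0.17] [-1.2 -1.8 20. ]
359.81 nose 0.4507 0.0242
```

View pics/flat.png

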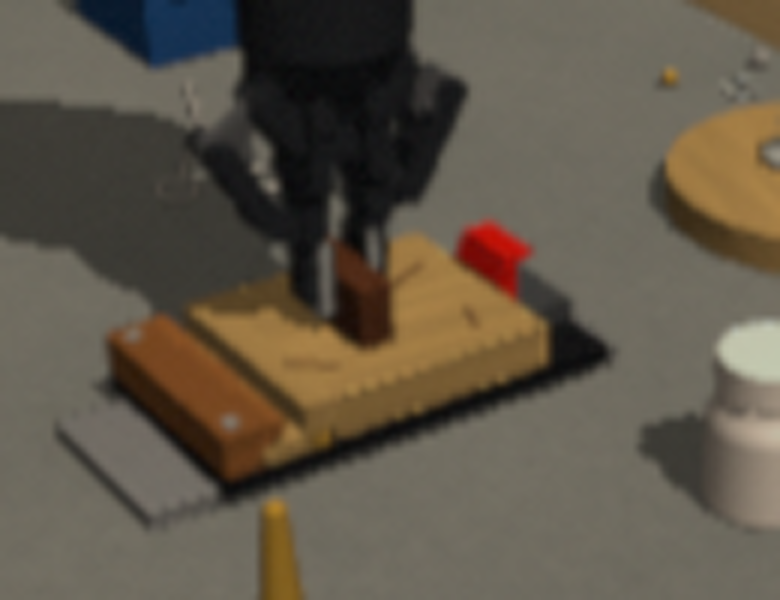

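The picture shows the board flat on the bed with its tongue under the rail. The red catch's top is at (266,147) to (273,152), the same place as when it was closed before, so it has snapped shut over the end. I'll relax the press and release.

```bash
python3 -m crank '{"travel":[[0,0,0.05],[0,0,0.1],[0,0,0.15],[0,0,0.15],[0,0,0.15]],"turn":[[0,0,0],[0,0,0],[0,0,0],[0,0,0],[0,0,0]],"gripper":[1,1,1,1,1]}' 80
python3 st.py
python3 -m crank '{"travel":[[0,0,0],[0,0,0],[0,0,0],[0,0,0],[0,0,0]],"turn":[[0,0,0],[0,0,0],[0,0,0],[0,0,0],[0,0,0]],"gripper":[0.6,0.4,0.2,0.2,0.2]}' 20
python3 st.py
```

```text
clock: 19.45
position: [0.5216, 0.1706, 0.0507]
tool_rot: [-3.138, 0.006, 1.572]
force: [5.7, -0.3, -4.6]
grip_width: 0.0164
finger_force: 79.4
[-0.04 -1.52  0.1 ] [ 5.7 -0.3 -4.6]
359.81 nose 0.4505 0.0249
clock: 19.95
position: [0.5215, 0.1704, 0.051]
tool_rot: [-3.138, 0.006, 1.572]
force: [-0.3, -0.3, 0.1]
grip_width: 0.0682
finger_force: 0.0
[0.   0.06 0.03] [-0.3 -0.3  0.1]
359.81 nose 0.4504 0.0252
```

```bash
python3 -m crank '{"travel":[[0,0,1],[0,0,4],[0,0,8],[0,0,12],[0,0,15]],"turn":[[0,0,0],[0,0,0],[0,0,0],[0,0,0],[0,0,0]],"gripper":[0.1,0,0,0,0]}' 20
python3 -m crank '{"travel":[[-1,4,1],[-2,8,2],[-3,12,2],[-4,16,2],[-5,20,2]],"turn":[[0,0,0],[0,0,0],[0,0,0],[0,0,0],[0,0,0]],"gripper":[0,0,0,0,0]}' 20
python3 -m crank '{"travel":[[-1,4,0],[-2,8,0],[-3,12,0],[-4,16,0],[-4,16,0]],"turn":[[0,0,0],[0,0,0],[0,0,0],[0,0,0],[0,0,0]],"gripper":[0,0,0,0,0]}' 20
python3 - <<'E'
from h import *
g=grab("side");f=grab("top")
a=cv2.resize(g["pixels"][110:210,185:315],None,fx=4,fy=4,interpolation=cv2.INTER_CUBIC)
b=cv2.resize(f["pixels"][145:245,145:215],None,fx=4,fy=4,interpolation=cv2.INTER_CUBIC)
cv2.imwrite("pics/final.png",cv2.cvtColor(np.hstack([a,b]),cv2.COLOR_RGB2BGR))
E
```

```text
clock: 20.45
position: [0.5219, 0.17, 0.2039]
tool_rot: [-3.14, 0.006, 1.571]
force: [0.2, 0.6, -0.0]
grip_width: 0.0856
finger_force: 0.0
clock: 20.95
position: [0.4709, 0.3719, 0.2219]
tool_rot: [-3.139, 0.006, 1.572]
force: [0.2, 0.6, -0.2]
grip_width: 0.0854
finger_force: 0.0
clock: 21.45
position: [0.4287, 0.5355, 0.2207]
tool_rot: [-3.138, 0.006, 1.578]
force: [-0.4, -0.4, -0.2]
grip_width: 0.0857
finger_force: 0.0
```

View pics/final.png

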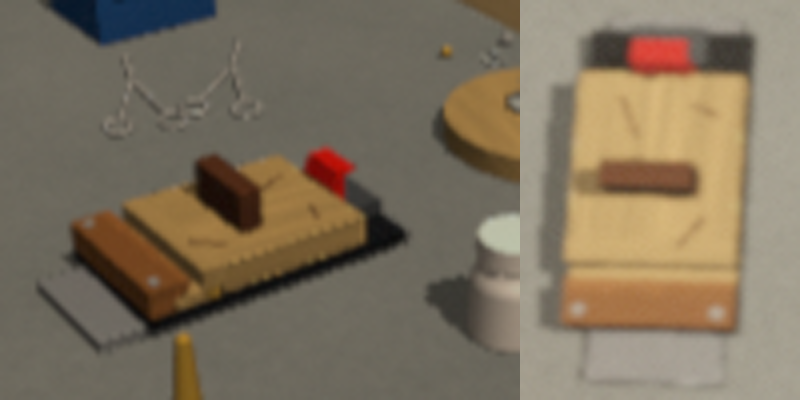

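The board lies flat, squarely aligned and centred between the plate edges. The red catch overlaps its end at about top (181,158), its tongue is under the rail and the gripper is clear. I'm handing in.

```bash
python3 -c "
from workcell import bot
print(bot.job_done())"
```

```text
the job is handed in; nothing more can be done
None
```

The job is handed in at about 21.5 s: the board is clipped in the dock, flat and centred, with the catch shut over its end and the gripper clear. The highest force seen was about 20 N at the wrist, and the jar, cone and bowl were not touched.

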